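# Wind down the print press with its loose crank

## Robot

A 7-joint arm with a two-finger parallel gripper is mounted at the origin on the work surface. World frame = base frame: x ahead of the robot, y to its left, z up, the work surface at z = 0. Lengths are in m, angles in degrees, forces in N, time in s.
With the tool pointing down it reaches from about 0.425 to 1.025 m from the base axis. Payload 3.6 kg.
Tool frame: the origin (TCP) lies at the very end of the fingers, on their centre line; the grasp point (between the pads) lies 19 mm behind it (manip.grasp_offset is the distance from the TCP to the grasp point, in m); z points along the fingers, y is the line along which they close (so a half turn about z gives the same grasp; the last joint's range is limited). The gripper opens to 85 mm and grips with 20 to 120 N. Pads are 22 mm wide; open, the fingers measure 114 mm over their backs; the gripper's body (76 mm by 85 mm) begins 54 mm behind the grasp point. The pads swing forward as they close: fully open they stand 13 mm farther back than shut.
Start: joints at [62.596, 33.873, 2.773, 92.16, -1.908, 54.013, -1.931], TCP at [0.272, -0.672, 0.231] pointing down, gripper open.
Joint ranges: [-153.93, 153.93], [-27.13, 128.08], [-72.61, 78.16], [10.71, 143.7], [-87.88, 267.88], [4.46, 118.87], [-176.78, 176.78]. Speed limits (degrees/s): [147.25, 147.25, 180, 180, 180, 180, 180].

## Interface

Orientations are given as [roll, pitch, yaw] about the fixed x, y, z axes, in that order (R = Rz(yaw) Ry(pitch) Rx(roll)).
In Python, from rig import monitor, eyes, manip gives the robot as it stands.
- The arm moves only by the tool step_arm, never from a script. Its arguments are lists of equal length, an entry for each row: "jaw": the finger opening in m, from 0 to 0.0854; "offset": the shift along the world's x, y, z in m, a list of three; "turn": the turn about the world's z in rad. In form: {"jaw": [jaw, ...], "offset": [[tx, ty, tz], ...], "turn": [turn, ...]}. A call has exactly 5 rows; each row shifts and turns the commanded pose from where the row before left it; what a row does not reach is not made up. A row lasts 1/12 s, in which the tool goes at most 41.7 mm and 7.16 degrees, less where a joint would pass 70% of its speed; a pose out of reach is approached as far as the arm can. A call is refused whole if a number of a shift passes 0.0417 or a number of a turn 0.125, either way. A call with a gripper value outside its range is refused whole. The fingers move at their own pace and stop on an object; the grip force is fixed at half the most. Time passes only in rows, so rows that do not move let the fingers close, or fill a call up. It gives the time, the measured TCP pose, the force, the opening and the grip force at its end, in the units of the state.
- monitor.get_state(): the state, without advancing time (a new reading comes with each control period).
- eyes.camera(name): name is "scene" or "side" or "wrist"; returns a dict with "img" (400x640x3 uint8, blue, green, red), "camera_matrix" (3x3 intrinsics, pixels), "pose" (4x4, takes a point from camera to world coordinates); the wrist camera has in their place "mount" (4x4, takes a point from camera to tool coordinates, whose origin is the TCP and whose axes are the flange's). Camera axes: x right, y down, z forward; pixel columns grow to the right and rows downward; lengths in m; the calibration is good to about 2 mm. A picture is of the moment at which its call begins: read the wrist's pose just before it. There is no depth.
- manip.finish_job(): hands the job in; it is judged then, once.
The state is a dict: "t": time; "joint_positions": joint angles; "dq": joint speeds; "effort": joint torques, N m; "tcp_pos": TCP position; "eef_rot": TCP orientation; "ft_force": force on the tool from outside, world axes, zero at the start; "ft_torque": the same for the moment, N m; "width": opening from 0.0 (shut) to 1.0 (fully open); "gripper_force": force on a finger pad.
Only numpy, scipy, OpenCV 4.12 (cv2) and the standard library are available. Lean on these libraries where they do the work, as an engineer would, in place of code of your own. Each camera call takes 0.05 s, during which the arm holds its last target. There are 200 camera calls.

## Task

Fit the loose crank fully home on the square end of the press's screw and wind it clockwise, through as many full turns as it takes and without it coming off, until the platen presses the pile of prints firmly: when the crank has become clearly harder to turn, stop; do not overtighten it and crush the prints. Leave the crank on the screw, let go of it, and leave the other things on the table alone.

Things in the scene. Friction and masses are not known exactly. Their poses are not given: they have to be found in the camera images.
- crank_hub (a point): Centre of the loose steel crank's hub, a block 34 x 34 x 32 mm high with a square hole 17.6 mm wide right through from top to bottom; this point is 16 mm above its underside. x points from the hub along the arm to the knob, z up. At the start the crank lies flat on the table, knob up. Arm: 18 mm wide, 10 mm high, level with the hub's underside, reaching 71 mm from the hub's centre.
- crank_knob (a point): Centre of the crank's wooden knob, an upright cylinder 22 mm in diameter that spins freely on its pin, 60 mm from the hub's centre along the crank's x axis; it reaches from 14 mm to 62 mm above the crank's underside.
- shaft_seat (a point): Top centre of the screw's collar (32 mm wide), 192 mm above the table, 12 mm above the press's head; screw upright. From it stands the square end, 16 x 16 mm, 25 mm high, the top 4 mm tapered to 11 mm; x, y square to its faces, z up. The crank fits loosely (0.8 mm all round) in any of four quarter turns; home, its hub rests on the collar, the hub's centre 16 mm above this point.
- crank: The whole loose crank, about 0.33 kg; origin at the middle of its hub's underside, axes as for the hub. An eraser and a small box lie near it, 50 mm or more from the hub's centre, clear of the two faces of the hub that look across the arm.
- shaft (a joint): Turn of the screw in rad, growing clockwise seen from above (winding down), 0 to 0.7 at the start. It turns stiffly but evenly: about 6 N at the knob keeps it going while the platen moves free. It lowers the platen 20 mm a turn and stays where it is left. Once the platen meets the pile, the force needed at the knob grows by about 5 N for every further rad.
- press: The small steel press, fixed to the table: base 200 x 240 mm, 30 mm high; two columns 208 mm apart along its y axis; a head beam 60 mm deep (x) and 240 mm long (y), its top 180 mm above the table. Origin: centre of the base's underside, on the screw's axis.
- platen: The press's square plate, 170 x 165 mm, 20 mm thick with its felt, hanging under the head. Origin: centre of its underside, about 110 mm above the table at the start. It moves only up and down with the screw.
- pile: The springy pile of prints between plywood boards, 150 x 150 mm, fixed in a recess of the press's base under the platen. Thickness unknown: its top is 42 to 54 mm below the platen when the screw reads 0. Each mm of squeeze adds 30 N. Firm is 30 to 110 N, felt as 2 to 6 N more at the knob than when it ran free; best about 65 N. Over 140 N crushes it. Origin: hidden in the base, height unknown.
- eraser: White eraser 22 x 42 x 12 mm lying near the crank; leave alone.
- charcoal_box: Flat cardboard box of charcoal, 70 x 24 x 14 mm, lying near the crank; leave alone.
- tape: Roll of paper tape, 56 mm in diameter, 24 mm high, in the middle of the table; leave alone.
- mandarin: A mandarin, 60 mm in diameter, behind the work; leave alone.
- mug: White mug, 80 mm in diameter, 85 mm high, behind the work; leave alone.
- phone: Black phone 75 x 150 x 9 mm lying behind the work; leave alone.
- ink_jar: Jar of ink, 52 mm in diameter, 60 mm high, in the middle of the table; leave alone.
- brush: Paint brush lying at the right edge of the work; leave alone.
Not all that is in view belongs to the job. Several things look just like the crank: the one meant starts farthest to the robot's left.

How it is judged:
By the outcome, as a careful person would: the job done as asked, in the order asked, and still so for the second after the job is handed in, with the robot touching nothing.
It also fails if it takes over 72 s, if anything falls off the work surface, if the arm or the gripper's body presses on something with over 40 N, if the wrist force passes 120 N, or if a joint passes its speed limit or range.

## Working session

There is one attempt and no reset: what is moved stays moved. The work goes in short steps, Python scripts to look and compute and a tool call to move; the robot and the scene stay as the last step left them, time stands still between calls to the robot, and variables do not carry over. Pictures are saved under pics/ and viewed, at most 10 in all, crops included, and the job is handed in when it is done.

Besides the shell and the picture viewer there is one more tool, called after "Emit:" by a JSON object that holds its "fn" and its "kwargs". step_arm: Moves the arm, as the interface text tells. Its arguments: {"type":"object","properties":{"jaw":{"type":"array"},"offset":{"type":"array"},"turn":{"type":"array"}},"required":["jaw","offset","turn"]}

```bash
mkdir -p pics; ls; cat > h.py <<'E'
import numpy as np, cv2
from scipy.spatial.transform import Rotation as R
from rig import monitor, eyes, manip
def cam(n):
    s=monitor.get_state(); c=eyes.camera(n)
    if n=='wrist':
        T=np.eye(4); T[:3,:3]=R.from_euler('xyz',s['eef_rot'],degrees=True).as_matrix(); T[:3,3]=s['tcp_pos']
        c['pose']=T@c['mount']
    return c
def ray(c,u,v,z):
    P=np.array(c['pose']);d=P[:3,:3]@np.linalg.inv(c['camera_matrix'])@[u,v,1.];o=P[:3,3]
    return o+d*(z-o[2])/d[2]
def proj(c,p):
    P=np.linalg.inv(c['pose']);q=np.array(c['camera_matrix'])@(P[:3,:3]@np.array(p)+P[:3,3]);return q[:2]/q[2]
E
python3 - <<'E'
from h import *
import pickle
s=monitor.get_state();print(s)
cs={n:cam(n) for n in('scene','side','wrist')}
pickle.dump(cs,open('c0.pkl','wb'))
for n,c in cs.items(): print(n,np.round(c['pose'],3).tolist(),np.round(c['camera_matrix'],1).tolist()); cv2.imwrite(f'pics/{n}0.png',c['img'])
print(np.round(cs['wrist']['mount'],3))
E
```

```text
pics
{'t': 0.0, 'joint_positions': array([62.59679025, 33.92570884,  2.76811105, 92.2380396 , -1.90910315,
       54.0119688 , -1.93232089]), 'dq': array([ 0.02255165, -0.17225971, -0.06390199,  0.00441073, -0.0826769 ,
        0.00724387, -0.09674568]), 'effort': array([ 4.23701467e-04, -5.48692417e+01,  1.54684424e+00, -1.98127878e+01,
        9.37179109e-03,  8.67233524e-03,  4.65684835e-06]), 'tcp_pos': array([ 0.27181656, -0.6712089 ,  0.23013084]), 'eef_rot': array([-1.79870606e+02,  6.79298587e-03,  2.20478810e+01]), 'ft_force': array([-1.45604212,  1.06650148,  0.50838175]), 'ft_torque': array([ 0.00256277,  0.03043576, -0.03752777]), 'gripper_force': 0.0, 'width': 1.000397647019396}
scene [[0.005, 0.647, -0.763, 1.285], [1.0, -0.017, -0.008, -0.086], [-0.018, -0.763, -0.647, 0.756], [0.0, 0.0, 0.0, 1.0]] [[440.7, 0.0, 320.1], [0.0, 440.7, 202.4], [0.0, 0.0, 1.0]]
side [[-0.971, -0.138, 0.193, 0.289], [-0.237, 0.631, -0.739, 0.914], [-0.02, -0.764, -0.645, 0.997], [0.0, 0.0, 0.0, 1.0]] [[469.0, 0.0, 319.8], [0.0, 469.0, 195.0], [0.0, 0.0, 1.0]]
wrist [[0.376, -0.88, -0.29, 0.346], [-0.927, -0.358, -0.115, -0.641], [-0.002, 0.312, -0.95, 0.373], [0.0, 0.0, 0.0, 1.0]] [[344.0, 0.0, 320.4], [0.0, 344.0, 196.9], [0.0, 0.0, 1.0]]
[[ 0.    -0.95  -0.312  0.08 ]
 [ 1.     0.001 -0.    -0.   ]
 [ 0.    -0.312  0.95  -0.143]
 [ 0.     0.     0.     1.   ]]
```

View pics/scene0.png

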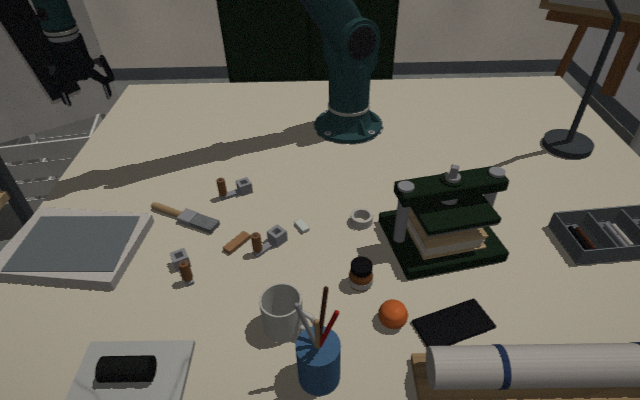

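View pics/side0.png

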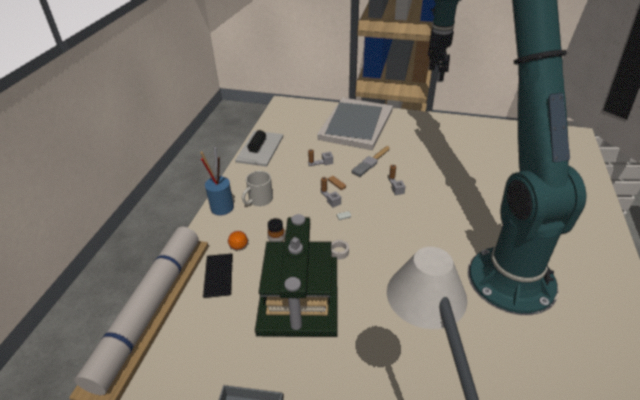

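Scene shows three crank-like things: hubs at (244,186), (277,236), (179,257). Image right is +y (the robot's left), so (277,236), with the eraser (302,226) and box (237,242) near it, fits. The screw end is at (453,172). In the side view these are at (333,199) and (295,245). Next I'll confirm in a crop.

```bash
python3 - <<'E'
from h import *
import pickle
cs=pickle.load(open('c0.pkl','rb'))
a=cs['scene']['img']; b=cs['side']['img']
A=cv2.resize(a[205:265,220:320],(800,480),interpolation=cv2.INTER_CUBIC)[:, :]
cr=lambda im,u,v,w:cv2.resize(im[v-w:v+w,u-w:u+w],(290,290),interpolation=cv2.INTER_CUBIC)
out=np.vstack([np.hstack([cr(a,265,240,30),cr(a,453,180,30)]),np.hstack([cr(b,333,195,25),cr(b,295,245,25)])])
cv2.imwrite('pics/crop1.png',out)
S=cs['scene'];D=cs['side']
for uv in[(277,236),(244,186),(179,257)]: print(ray(S,*uv,.025))
print('side hub',ray(D,333,199,.025),'knob',ray(S,256,235,.06))
print('shaft',ray(S,454,166,.217),ray(D,295,240,.217))
for n in S,D:
  pass
E
```

```text
[ 0.54235357 -0.19755633  0.025     ]
[ 0.34861693 -0.30021392  0.025     ]
[ 0.60466285 -0.41455966  0.025     ]
side hub [ 0.53397898 -0.18841178  0.025     ] knob [ 0.57361531 -0.23995216  0.06      ]
shaft [0.53902491 0.1859102  0.217     ] [0.5399678  0.19047132 0.217     ]
```

View pics/crop1.png

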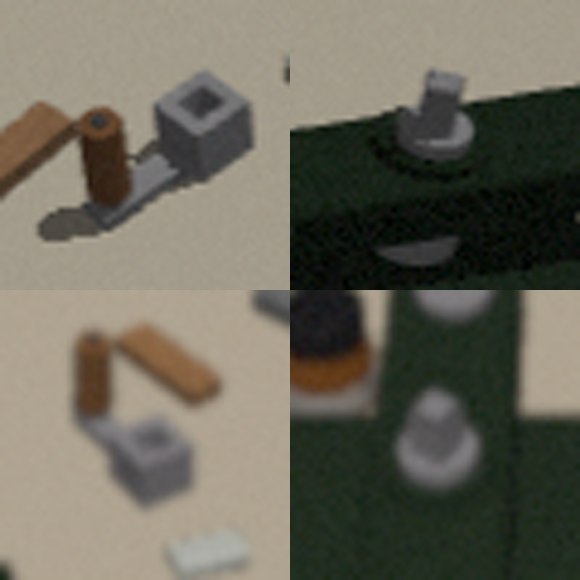

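The crop confirms it: square-holed hub with the wooden knob, eraser and box beside it. The screw's square end on its collar is also clear. Moving above the crank.

Emit:
{"fn": "step_arm", "kwargs": {"jaw": [0.0854,0.0854,0.0854,0.0854,0.0854], "offset": [[0.017,0.0317,0],[0.017,0.0317,0],[0.017,0.0317,0],[0.017,0.0317,0],[0.017,0.0317,0]], "turn": [0.12,0.12,0.12,0.12,0.12]}}

```text
t: 0.57
tcp_pos: [0.3575, -0.5118, 0.2311]
eef_rot: [-180.0, -0.0, 56.8]
ft_force: [0.5, 0.4, -0.1]
width: 0.995
gripper_force: 0.0
```

Emit:
{"fn": "step_arm", "kwargs": {"jaw": [0.0854,0.0854,0.0854,0.0854,0.0854], "offset": [[0.017,0.0317,0],[0.017,0.0317,0],[0.017,0.0317,0],[0.017,0.0317,0],[0.017,0.0317,0]], "turn": [0.12,0.12,0.12,0.12,0.12]}}

```text
t: 0.98
tcp_pos: [0.4425, -0.3534, 0.2313]
eef_rot: [-180.0, 0.0, 91.1]
ft_force: [0.4, -0.1, -0.4]
width: 1.002
gripper_force: 0.0
```

Emit:
{"fn": "step_arm", "kwargs": {"jaw": [0.0854,0.0854,0.0854,0.0854,0.0854], "offset": [[0.017,0.0317,0],[0.017,0.0317,0],[0.017,0.0317,0],[0.017,0.0317,0],[0,0,0]], "turn": [0.12,0.12,0.12,0.12,0]}}

```text
t: 1.4
tcp_pos: [0.5145, -0.2192, 0.232]
eef_rot: [179.6, -0.1, 119.2]
ft_force: [-0.2, 1.0, 0.2]
width: 0.998
gripper_force: 0.0
```

```bash
python3 - <<'E'
from h import *
import pickle
s=monitor.get_state();print(s['t'],s['tcp_pos'],s['eef_rot'],s['joint_positions'].round(1))
c=cam('wrist');pickle.dump(c,open('c1.pkl','wb'));cv2.imwrite('pics/w1.png',c['img'])
E
```

```text
1.4 [ 0.51450503 -0.21924783  0.23203234] [ 1.79633909e+02 -1.20916548e-01  1.19195691e+02] [ 38.8  23.8 -26.6 113.   14.   46.2  33.5]
```

View pics/w1.png

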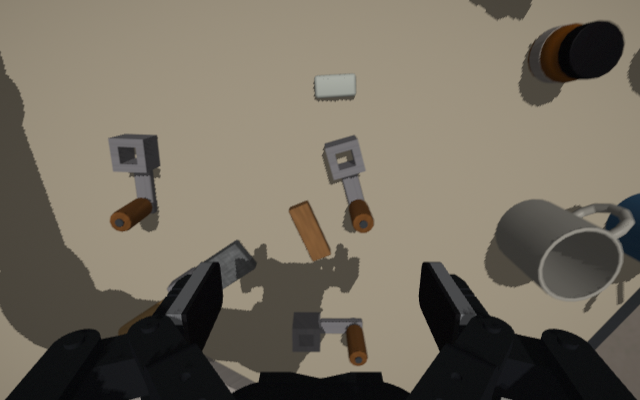

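Wrist view: the target hub is at (344,159) and its knob top at (363,224), with the eraser at (335,86) and box at (310,231). The other two cranks are at (133,153) and (306,330). Measuring the hub.

```bash
python3 - <<'E'
from h import *
import pickle
c=pickle.load(open('c1.pkl','rb'));im=c['img']
g=im.astype(int)
hsv=cv2.cvtColor(im,cv2.COLOR_BGR2HSV)
sub=(slice(125,195),slice(310,385))
print('sat/val at face',hsv[148,345],hsv[175,358],'table',hsv[120,345],'hole',hsv[158,345],'arm',hsv[190,352],'side',hsv[155,328])
m=((hsv[...,1]<40)&(hsv[...,2]>60)).astype(np.uint8)
w=np.zeros_like(m);w[sub]=m[sub]
n,l,st,ce=cv2.connectedComponentsWithStats(w);print(st,ce)
# hole: dark/other area inside hub
for r in range(130,200,4): print(r,[int(x) for x in g[r,318:374:3].mean(1)], [int(x) for x in hsv[r,318:374:6,1]])
h=ray(c,344,159,.032);k=ray(c,363,224,.062);d=(k-h)[:2];print(h,k,np.hypot(*d),np.degrees(np.arctan2(d[1],d[0])))
E
```

```text
sat/val at face [150   5 111] [18 42 91] table [ 20  48 158] hole [ 19  48 149] arm [165   4 115] side [160   7 115]
[[     0      0    640    400 254493]
 [   324    135     42     60   1507]] [[319.34348292 199.71524561]
 [345.93165229 163.15063039]]
130 [144, 145, 145, 145, 145, 145, 145, 145, 145, 145, 145, 145, 144, 144, 145, 145, 145, 145, 144] [47, 47, 47, 47, 47, 47, 48, 48, 47, 48]
134 [145, 145, 145, 145, 144, 144, 145, 145, 145, 145, 145, 145, 130, 145, 145, 144, 144, 145, 145] [47, 48, 48, 47, 47, 47, 45, 47, 48, 48]
138 [145, 145, 144, 145, 145, 145, 145, 131, 101, 72, 69, 70, 70, 118, 145, 145, 145, 145, 145] [48, 48, 48, 47, 33, 7, 7, 47, 47, 48]
142 [145, 145, 144, 118, 84, 69, 69, 68, 69, 88, 107, 114, 114, 116, 145, 145, 145, 145, 145] [47, 47, 18, 4, 7, 5, 7, 48, 47, 47]
146 [145, 145, 91, 69, 79, 100, 113, 115, 115, 113, 113, 111, 111, 112, 141, 145, 145, 145, 145] [47, 41, 9, 4, 7, 4, 7, 43, 48, 47]
150 [145, 145, 76, 114, 113, 113, 111, 110, 112, 107, 88, 65, 113, 113, 127, 145, 145, 145, 145] [48, 40, 7, 7, 5, 19, 4, 28, 47, 48]
154 [145, 142, 72, 107, 113, 113
[... 990 characters left out ...]
48, 49, 46, 39, 7, 7, 45, 47, 48]
186 [145, 145, 146, 145, 146, 145, 145, 146, 135, 107, 115, 114, 111, 113, 111, 145, 145, 145, 144] [48, 47, 47, 48, 48, 4, 5, 22, 48, 48]
190 [146, 145, 146, 145, 145, 145, 145, 145, 145, 83, 114, 113, 113, 113, 110, 145, 145, 145, 145] [47, 47, 48, 48, 47, 7, 9, 5, 48, 48]
194 [145, 145, 145, 146, 145, 145, 146, 146, 146, 97, 113, 113, 113, 110, 112, 131, 145, 145, 145] [48, 48, 48, 47, 47, 4, 7, 7, 47, 48]
198 [145, 146, 145, 146, 145, 146, 145, 145, 146, 136, 101, 114, 114, 104, 106, 108, 146, 145, 145] [48, 47, 48, 48, 47, 5, 7, 9, 47, 48]
[ 0.53239647 -0.19949913  0.032     ] [ 0.57658979 -0.24204034  0.062     ] 0.061341699947495644 -43.90876353358859
```

```bash
python3 - <<'E'
from h import *
import pickle
c=pickle.load(open('c1.pkl','rb'))
q=[ray(c,*p,.032)[:2] for p in[(326,149),(356,139.5),(365.5,171),(336,180.5)]]
q=np.array(q);print(q.mean(0))
for i in range(4):
  e=q[(i+1)%4]-q[i];print(np.hypot(*e),np.degrees(np.arctan2(e[1],e[0])))
k=ray(c,363,224,.062)[:2]-q.mean(0);print(np.hypot(*k),np.degrees(np.arctan2(k[1],k[0])))
E
```

```text
[ 0.53471985 -0.19967601]
0.031306345713842894 46.85947858193012
0.033980673198561295 -42.2805141895275
0.03173969883495888 -132.34796676540216
0.03441596903712405 136.99218463470464
0.059563651705502395 -45.33628149548785
```

Emit:
{"fn": "step_arm", "kwargs": {"jaw": [0.0854,0.0854,0.0854,0.0854,0.0854], "offset": [[0.008,0.009,-0.035],[0.008,0.009,-0.035],[0.008,0.0095,-0.03],[0,0,-0.01],[0,0,0]], "turn": [0.106,0.106,0.106,0,0]}}

```text
t: 1.87
tcp_pos: [0.5316, -0.2009, 0.1186]
eef_rot: [-179.8, -0.3, 136.4]
ft_force: [-1.1, -0.9, -0.2]
width: 1.001
gripper_force: 0.0
```

Emit:
{"fn": "step_arm", "kwargs": {"jaw": [0.0854,0.0854,0.0854,0.0854,0.0854], "offset": [[0,0,0],[0,0,0],[0,0,0],[0,0,0],[0,0,0]], "turn": [0,0,0,0,0]}}

```text
t: 2.28
tcp_pos: [0.5346, -0.2014, 0.1226]
eef_rot: [180.0, 0.1, 136.5]
ft_force: [-0.1, 0.7, -0.4]
width: 0.999
gripper_force: 0.0
```

```bash
python3 - <<'E'
from h import *
import pickle
s=monitor.get_state();print(s['t'],s['tcp_pos'],s['eef_rot'],s['joint_positions'].round(1))
c=cam('wrist');pickle.dump(c,open('c2.pkl','wb'));cv2.imwrite('pics/w2.png',c['img'])
print(proj(c,[.534,-.1995,.032]))
im=c['img'];hsv=cv2.cvtColor(im,cv2.COLOR_BGR2HSV)
m=((hsv[...,1]<25)&(hsv[...,2]>95)).astype(np.uint8)
u,v=proj(c,[.534,-.1995,.032]).astype(int)
w=np.zeros_like(m);w[max(v-60,0):v+90,u-70:u+70]=m[max(v-60,0):v+90,u-70:u+70]
cs,_=cv2.findContours(w,cv2.RETR_CCOMP,cv2.CHAIN_APPROX_SIMPLE)
for k in cs:
  if cv2.contourArea(k)>60: print(cv2.contourArea(k),cv2.minAreaRect(k),cv2.approxPolyDP(k,4,True)[:,0].tolist())
E
```

```text
2.2833 [ 0.53462301 -0.20143092  0.12260185] [1.79971830e+02 1.34253355e-01 1.36451031e+02] [ 34.8  33.5 -25.9 116.1  24.6  35.5  38.8]
[321.52337926 199.06603304]
2619.5 ((322.5, 214.5), (77.0, 47.0), 90.0) [[299, 176], [299, 219], [312, 221], [312, 251], [322, 248], [329, 253], [332, 221], [345, 219], [346, 176]]
644.5 ((322.5, 198.5), (25.0, 27.0), 90.0) [[309, 187], [334, 186], [335, 210], [310, 210]]
```

View pics/w2.png

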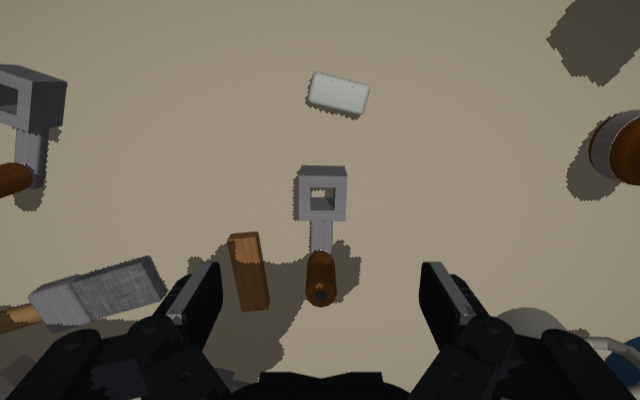

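The hub is now at (322,198) and lines up with the tool. The descent path is clear: box at (248,270), eraser at (338,94). Going down and gripping.

Emit:
{"fn": "step_arm", "kwargs": {"jaw": [0.06,0.06,0.06,0.06,0.06], "offset": [[0,0.001,-0.025],[0,0,-0.03],[0,0,-0.03],[0,0,-0.025],[0,0,-0.008]], "turn": [0,0,0,0,0]}}

```text
t: 2.75
tcp_pos: [0.5322, -0.1993, 0.0005]
eef_rot: [-179.9, -0.2, 136.5]
ft_force: [-0.6, 0.2, 0.6]
width: 0.701
gripper_force: 0.0
```

Emit:
{"fn": "step_arm", "kwargs": {"jaw": [0.06,0.03,0.03,0.03,0.03], "offset": [[0,0,0],[0,0,0],[0,0,0],[0,0,0],[0,0,0]], "turn": [0,0,0,0,0]}}

```text
t: 3.17
tcp_pos: [0.5353, -0.2001, 0.0051]
eef_rot: [179.9, 0.2, 136.5]
ft_force: [-1.0, 0.4, 6.1]
width: 0.39
gripper_force: 60.8
```

Emit:
{"fn": "step_arm", "kwargs": {"jaw": [0.02,0.02,0.02,0.02,0.02], "offset": [[0,0,0],[0,0,0],[0,0,0],[0,0,0],[0,0,0]], "turn": [0,0,0,0,0]}}

```text
t: 3.58
tcp_pos: [0.5353, -0.2001, 0.0051]
eef_rot: [179.9, 0.2, 136.5]
ft_force: [-1.1, -0.2, 7.2]
width: 0.384
gripper_force: 61.0
```

Gripped (33 mm opening). Lifting and carrying to just short of the screw, for a close look.

Emit:
{"fn": "step_arm", "kwargs": {"jaw": [0.02,0.02,0.02,0.02,0.02], "offset": [[0,0,0.03],[0,0,0.04],[0,0,0.04],[0,0,0.04],[0,0,0.04]], "turn": [0,0,0,0,0]}}

```text
t: 4.0
tcp_pos: [0.5327, -0.1996, 0.1949]
eef_rot: [-180.0, -0.1, 136.5]
ft_force: [0.2, -0.4, -4.3]
width: 0.388
gripper_force: 61.3
```

Emit:
{"fn": "step_arm", "kwargs": {"jaw": [0.02,0.02,0.02,0.02,0.02], "offset": [[0,0.01,0.035],[0.005,0.03,0.025],[0.005,0.035,0.01],[0.005,0.035,0],[0.005,0.035,0]], "turn": [0,0,0,0,0]}}

```text
t: 4.42
tcp_pos: [0.5537, -0.0537, 0.2646]
eef_rot: [180.0, 0.1, 136.4]
ft_force: [-0.2, -0.1, -3.5]
width: 0.391
gripper_force: 61.5
```

Emit:
{"fn": "step_arm", "kwargs": {"jaw": [0.02,0.02,0.02,0.02,0.02], "offset": [[0.005,0.035,0],[0.005,0.035,0],[0.006,0.035,0],[0.006,0.035,0],[0.006,0.035,0]], "turn": [0,0,0,0,0]}}

```text
t: 4.83
tcp_pos: [0.581, 0.1213, 0.2629]
eef_rot: [-179.9, -0.0, 136.5]
ft_force: [0.9, -0.5, -3.7]
width: 0.391
gripper_force: 61.5
```

Emit:
{"fn": "step_arm", "kwargs": {"jaw": [0.02,0.02,0.02,0.02,0.02], "offset": [[0,0.02,0],[0,0.007,0],[0,0,0],[0,0,0],[0,0,0]], "turn": [0,0,0,0,0]}}

```text
t: 5.25
tcp_pos: [0.5818, 0.1443, 0.2627]
eef_rot: [-179.8, 0.1, 136.4]
ft_force: [-0.1, -0.1, -3.7]
width: 0.384
gripper_force: 61.4
```

```bash
python3 - <<'E'
from h import *
import pickle
s=monitor.get_state();print(s['t'],s['tcp_pos'],s['eef_rot'],s['joint_positions'].round(1),s['ft_force'],s['width'])
c=cam('wrist');pickle.dump(c,open('c3.pkl','wb'));cv2.imwrite('pics/w3.png',c['img'])
print(proj(c,[.5395,.188,.217]),proj(c,[.5395,.188,.192]))
E
```

```text
5.25 [0.58181841 0.14432484 0.26271104] [-1.79841270e+02  5.11557654e-02  1.36361886e+02] [  7.   26.2 -34.9 106.   18.4  53.6  10.1] [-0.08739774 -0.06625142 -3.71473108] 0.38426595359474813
[324.93483392 122.12202773] [324.52980953 117.74075969]
```

View pics/w3.png

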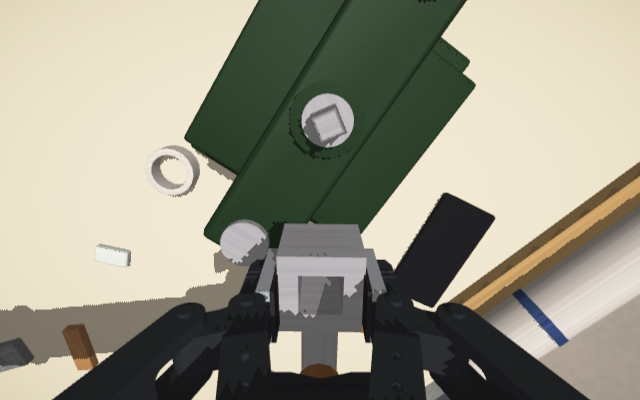

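The screw end is at about (327,122) on its collar, turned slightly in the image. The held hub's hole is at about (321,294). Enlarging both.

```bash
python3 - <<'E'
from h import *
import pickle
c=pickle.load(open('c3.pkl','rb'));im=c['img']
A=cv2.resize(im[87:157,292:362],(560,560),interpolation=cv2.INTER_CUBIC)
A=cv2.convertScaleAbs(A,alpha=2.2,beta=-240)
cv2.imwrite('pics/crop2.png',A)
# collar circle
hsv=cv2.cvtColor(im,cv2.COLOR_BGR2HSV)
m=((hsv[...,1]<40)&(hsv[...,2]>110)).astype(np.uint8);w=np.zeros_like(m);w[80:165,280:370]=m[80:165,280:370]
k=max(cv2.findContours(w,cv2.RETR_EXTERNAL,2)[0],key=cv2.contourArea)
(e,ax,an)=cv2.fitEllipse(k);print('collar',e,ax,an,ray(c,*e,.192))
E
```

```text
collar (329.6539611816406, 119.94847106933594) (45.587059020996094, 49.75844192504883) 121.14134979248047 [0.54260807 0.18935599 0.192     ]
```

View pics/crop2.png

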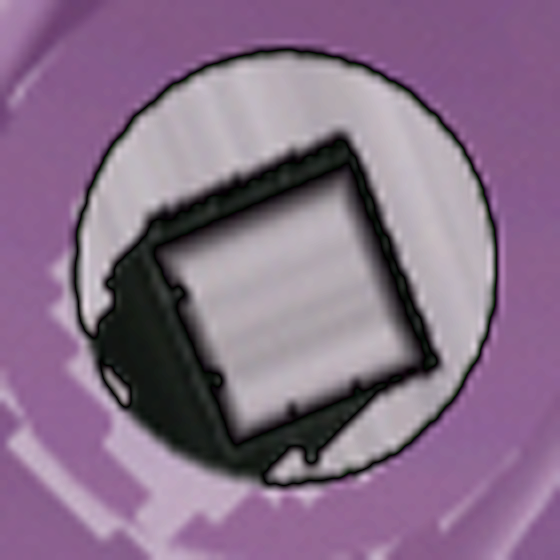

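```bash
python3 - <<'E'
from h import *
import pickle
c=pickle.load(open('c3.pkl','rb'))
f=lambda p:(p[0]/8+292-.5,p[1]/8+87-.5)
print('collar',ray(c,*f((285,266)),.192))
q=np.array([ray(c,*f(p),.215)[:2] for p in[(160,242),(348,165),(432,362),(235,440)]]);print('top',q.mean(0))
for i in range(4):
  e=q[(i+1)%4]-q[i];print(np.hypot(*e),np.degrees(np.arctan2(e[1],e[0]))%90)
# held hub: top face corners & hole, underside at tcp-.0051
z=.26271-.0051+.032
h=np.array([ray(c,*p,z)[:2] for p in[(275.5,257),(367,257)]]);print(h, h.mean(0),np.hypot(*(h[1]-h[0])))
for p in[(299.5,276),(344,276),(299,315),(344,315)]: print(ray(c,*p,z)[:2])
im=c['img'].mean(2).astype(int)
print(im[250:340:3,321].tolist(), im[295,270:375:3].tolist(), im[268,270:375:3].tolist())
E
```

```text
collar [0.54145975 0.18832179 0.192     ]
top [0.54180466 0.18831582]
0.013641653543051779 68.16133270609834
0.014393179435677 70.76338601148254
0.014545046507237055 68.01085127735868
0.014342315702435193 67.16292302146854
[[0.55695179 0.14488285]
 [0.58070631 0.16988826]] [0.56882905 0.15738555] 0.03448981588709795
[0.56898762 0.14570398]
[0.58076557 0.15810666]
[0.58150462 0.13303506]
[0.59391162 0.14611055]
[120, 119, 127, 187, 188, 186, 183, 181, 186, 118, 121, 118, 120, 121, 117, 121, 82, 81, 82, 84, 80, 82, 95, 94, 97, 96, 94, 94, 95, 95] [50, 49, 21, 181, 181, 182, 181, 181, 181, 178, 113, 123, 123, 123, 123, 123, 123, 121, 84, 84, 84, 84, 84, 84, 81, 92, 180, 136, 92, 92, 93, 36, 18, 50, 65] [122, 106, 94, 183, 183, 183, 183, 183, 183, 183, 183, 183, 184, 183, 184, 184, 183, 183, 184, 184, 184, 184, 185, 184, 185, 185, 184, 184, 186, 185, 185, 185, 84, 122, 121]
```

Emit:
{"fn": "step_arm", "kwargs": {"jaw": [0.02,0.02,0.02,0.02,0.02], "offset": [[-0.01,0.011,0],[-0.01,0.011,0],[-0.01,0.011,0],[-0.009,0.0099,0],[0,0,-0.01]], "turn": [0.096,0.096,0.096,0.096,0]}}

```text
t: 5.72
tcp_pos: [0.5424, 0.1921, 0.2549]
eef_rot: [179.8, 0.1, 158.7]
ft_force: [-1.1, 0.8, -3.3]
width: 0.39
gripper_force: 61.5
```

Emit:
{"fn": "step_arm", "kwargs": {"jaw": [0.02,0.02,0.02,0.02,0.02], "offset": [[0,0,-0.01],[0,0,-0.01],[0,0,-0.005],[0,0,0],[0,0,0]], "turn": [0,0,0,0,0]}}

```text
t: 6.13
tcp_pos: [0.5434, 0.1892, 0.2274]
eef_rot: [-179.9, -0.0, 158.4]
ft_force: [-0.4, -0.5, -4.1]
width: 0.387
gripper_force: 61.4
```

```bash
python3 - <<'E'
from h import *
import pickle
s=monitor.get_state();print(s['t'],s['tcp_pos'],s['eef_rot'],s['ft_force'])
a=cam('wrist');b=cam('scene');d=cam('side')
pickle.dump((a,b,d),open('c4.pkl','wb'))
u,v=proj(b,[.5417,.1883,.22]).astype(int);x,y=proj(d,[.5417,.1883,.22]).astype(int)
A=cv2.resize(a['img'][220:350,240:400],(640,520),interpolation=cv2.INTER_CUBIC)
cr=lambda im,u,v:cv2.resize(im[v-25:v+25,u-25:u+25],(260,260),interpolation=cv2.INTER_CUBIC)
B=np.vstack([cr(b['img'],u,v),cr(d['img'],x,y)])
cv2.imwrite('pics/crop3.png',cv2.resize(np.hstack([A,B]),(800,462)))
E
```

```text
6.1333 [0.54336606 0.18923633 0.22741821] [-1.79931931e+02 -4.94848037e-02  1.58418263e+02] [-0.38009015 -0.50836655 -4.10794345]
```

View pics/crop3.png

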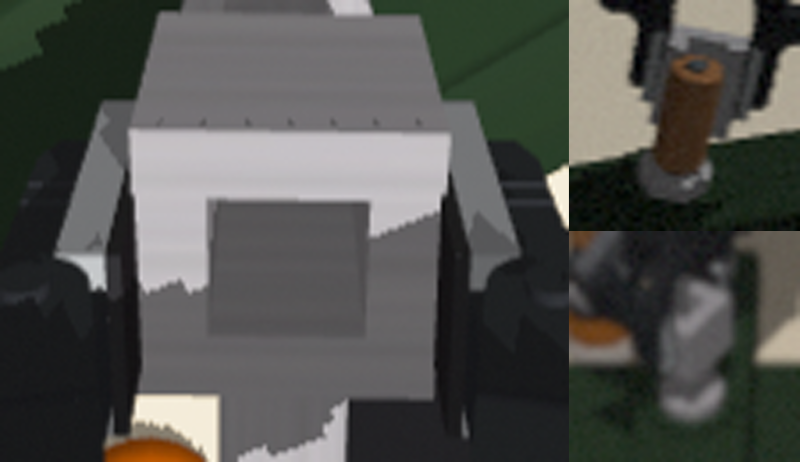

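The hub sits over the collar in both views (right crops). Lowering by feel.

Emit:
{"fn": "step_arm", "kwargs": {"jaw": [0.02,0.02,0.02,0.02,0.02], "offset": [[0,0,-0.003],[0,0,-0.003],[0,0,-0.003],[0,0,-0.003],[0,0,0]], "turn": [0,0,0,0,0]}}

```text
t: 6.7
tcp_pos: [0.5432, 0.1885, 0.2165]
eef_rot: [-179.8, 0.1, 158.5]
ft_force: [-0.5, -4.4, -2.0]
width: 0.389
gripper_force: 61.7
```

Emit:
{"fn": "step_arm", "kwargs": {"jaw": [0.02,0.02,0.02,0.02,0.02], "offset": [[0,-0.0005,-0.003],[0,0,-0.003],[0,0,-0.003],[0,0,-0.003],[0,0,0]], "turn": [0,0,0,0,0]}}

```text
t: 7.12
tcp_pos: [0.5431, 0.1882, 0.2031]
eef_rot: [-179.9, -0.0, 158.5]
ft_force: [1.1, -4.5, -4.5]
width: 0.385
gripper_force: 61.4
```

Emit:
{"fn": "step_arm", "kwargs": {"jaw": [0.02,0.02,0.02,0.02,0.02], "offset": [[0,-0.0005,-0.002],[0,0,-0.002],[0,0,-0.002],[0,0,-0.001],[0,0,0]], "turn": [0,0,0,0,0]}}

```text
t: 7.53
tcp_pos: [0.5432, 0.1882, 0.1972]
eef_rot: [-179.9, 0.0, 158.5]
ft_force: [-0.9, -5.6, 1.8]
width: 0.382
gripper_force: 62.1
```

The crank is home (underside 0.192, upward contact force felt). Releasing and moving over the knob.

Emit:
{"fn": "step_arm", "kwargs": {"jaw": [0.06,0.06,0.06,0.06,0.06], "offset": [[0,0,0],[0,0,0],[0,0,0],[0,0,0],[0,0,0.01]], "turn": [0,0,0,0,0]}}

```text
t: 7.95
tcp_pos: [0.5422, 0.1896, 0.2063]
eef_rot: [-180.0, -0.1, 158.6]
ft_force: [0.5, -0.8, 0.0]
width: 0.704
gripper_force: 0.0
```

Emit:
{"fn": "step_arm", "kwargs": {"jaw": [0.06,0.06,0.06,0.06,0.06], "offset": [[0,0,0.025],[0,0,0.035],[0,0,0.025],[0.0,0,0],[0,0,0]], "turn": [0,0,0,0,0]}}

```text
t: 8.37
tcp_pos: [0.5442, 0.1904, 0.2948]
eef_rot: [179.8, 0.2, 158.5]
ft_force: [-0.3, 0.8, 0.3]
width: 0.702
gripper_force: 0.0
```

```bash
python3 - <<'E'
from h import *
import pickle
s=monitor.get_state();print(s['t'],s['tcp_pos'],s['eef_rot'],s['ft_force'],s['joint_positions'].round(1))
a=cam('wrist');b=cam('scene');d=cam('side')
pickle.dump((a,b,d),open('c5.pkl','wb'))
u,v=proj(b,[.5417,.1883,.2]).astype(int);x,y=proj(d,[.5417,.1883,.2]).astype(int)
A=cv2.resize(a['img'],(640,400))
cr=lambda im,u,v:cv2.resize(im[v-30:v+30,u-30:u+30],(200,200),interpolation=cv2.INTER_CUBIC)
B=np.vstack([cr(b['img'],u,v),cr(d['img'],x,y)])
cv2.imwrite('pics/crop4.png',cv2.resize(np.hstack([A,B]),(800,381)))
print('pred hub top',proj(a,[.5420,.189,.224]),'knob top',proj(a,[.598,.167,.254]))
E
```

```text
8.3667 [0.54420424 0.19044829 0.29482929] [179.79402293   0.2098262  158.54194917] [-0.25969863  0.76487213  0.2781618 ] [  7.9  23.8 -42.7 106.8  19.2  56.4  25.5]
pred hub top [316.46417404 208.79762635] knob top [316.44182933 314.24096384]
```

View pics/crop4.png

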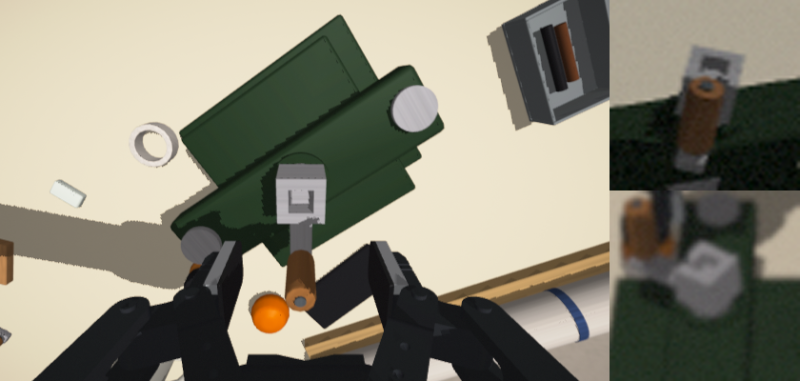

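The crank is seated: the square end shows inside the hub at (300,198), and the knob top at (300,300) in the composite, (315,315) in the raw image, is as predicted. Taking the knob.

Emit:
{"fn": "step_arm", "kwargs": {"jaw": [0.06,0.06,0.06,0.06,0.06], "offset": [[0.02,-0.008,0],[0.02,-0.008,0],[0.0152,-0.006,0],[0,0,-0.02],[0,0,-0.025]], "turn": [0,0,0,0,0]}}

```text
t: 8.93
tcp_pos: [0.6004, 0.1669, 0.247]
eef_rot: [179.9, 0.1, 158.4]
ft_force: [0.2, 0.1, -0.7]
width: 0.703
gripper_force: 0.0
```

Emit:
{"fn": "step_arm", "kwargs": {"jaw": [0.06,0.05,0.03,0.01,0.01], "offset": [[0,0,-0.02],[0,0,-0.01],[0,0,0],[0,0,0],[0,0,0]], "turn": [0,0,0,0,0]}}

```text
t: 9.35
tcp_pos: [0.5984, 0.1678, 0.2179]
eef_rot: [180.0, 0.0, 158.5]
ft_force: [0.0, 0.1, -3.4]
width: 0.244
gripper_force: 58.6
```

Emit:
{"fn": "step_arm", "kwargs": {"jaw": [0.01,0.01,0.01,0.01,0.01], "offset": [[0,0,0],[0,0,0],[0,0,0],[0,0,0],[0,0,0]], "turn": [0,0,0,0,0]}}

```text
t: 9.77
tcp_pos: [0.5983, 0.1674, 0.2177]
eef_rot: [180.0, 0.0, 158.5]
ft_force: [-0.9, -0.8, -1.5]
width: 0.242
gripper_force: 58.7
```

```bash
python3 - <<'E'
import numpy as np
def seg(a0,st,n=5):
    a=np.radians(a0-st*np.arange(n+1));p=.06*np.c_[np.cos(a),np.sin(a)]
    print(a0,st,[[float(x),float(y),0] for x,y in np.round(np.diff(p,axis=0),4)])
seg(-21.5,9)
for i in range(4): seg(-66.5-90*i,18)
E
```

```text
-21.5 9 [[-0.0041, -0.0085, 0], [-0.0054, -0.0077, 0], [-0.0065, -0.0068, 0], [-0.0075, -0.0057, 0], [-0.0083, -0.0044, 0]]
-66.5 18 [[-0.0182, -0.0047, 0], [-0.0187, 0.0011, 0], [-0.0175, 0.0069, 0], [-0.0145, 0.0119, 0], [-0.0101, 0.0158, 0]]
-156.5 18 [[-0.0047, 0.0182, 0], [0.0011, 0.0187, 0], [0.0069, 0.0175, 0], [0.0119, 0.0145, 0], [0.0158, 0.0101, 0]]
-246.5 18 [[0.0182, 0.0047, 0], [0.0187, -0.0011, 0], [0.0175, -0.0069, 0], [0.0145, -0.0119, 0], [0.0101, -0.0158, 0]]
-336.5 18 [[0.0047, -0.0182, 0], [-0.0011, -0.0187, 0], [-0.0069, -0.0175, 0], [-0.0119, -0.0145, 0], [-0.0158, -0.0101, 0]]
```

Emit:
{"fn": "step_arm", "kwargs": {"jaw": [0.01,0.01,0.01,0.01,0.01], "offset": [[-0.0041,-0.0085,0],[-0.0054,-0.0077,0],[-0.0065,-0.0068,0],[-0.0075,-0.0057,0],[-0.0083,-0.0044,0]], "turn": [0,0,0,0,0]}}

```text
t: 10.18
tcp_pos: [0.5701, 0.1355, 0.219]
eef_rot: [179.5, 0.4, 158.5]
ft_force: [5.8, 3.2, -1.3]
width: 0.241
gripper_force: 58.9
```

Emit:
{"fn": "step_arm", "kwargs": {"jaw": [0.01,0.01,0.01,0.01,0.01], "offset": [[-0.0182,-0.0047,0],[-0.0187,0.0011,0],[-0.0175,0.0069,0],[-0.0145,0.0119,0],[-0.0101,0.0158,0]], "turn": [0,0,0,0,0]}}

```text
t: 10.6
tcp_pos: [0.4884, 0.1576, 0.2194]
eef_rot: [-179.4, 0.4, 158.1]
ft_force: [-2.7, -10.4, 15.8]
width: 0.239
gripper_force: 62.4
```

Emit:
{"fn": "step_arm", "kwargs": {"jaw": [0.01,0.01,0.01,0.01,0.01], "offset": [[-0.0047,0.0182,0],[0.0011,0.0187,0],[0.0069,0.0175,0],[0.0119,0.0145,0],[0.0158,0.0101,0]], "turn": [0,0,0,0,0]}}

```text
t: 11.02
tcp_pos: [0.5152, 0.2439, 0.2189]
eef_rot: [-179.7, -0.1, 158.7]
ft_force: [-4.9, -2.8, 9.2]
width: 0.244
gripper_force: 61.6
```

Emit:
{"fn": "step_arm", "kwargs": {"jaw": [0.01,0.01,0.01,0.01,0.01], "offset": [[0.0182,0.0047,0],[0.0187,-0.0011,0],[0.0175,-0.0069,0],[0.0145,-0.0119,0],[0.0101,-0.0158,0]], "turn": [0,0,0,0,0]}}

```text
t: 11.43
tcp_pos: [0.5944, 0.2142, 0.2187]
eef_rot: [-179.8, -0.3, 158.6]
ft_force: [-10.2, 2.6, 8.3]
width: 0.238
gripper_force: 61.6
```

Emit:
{"fn": "step_arm", "kwargs": {"jaw": [0.01,0.01,0.01,0.01,0.01], "offset": [[0.0047,-0.0182,0],[-0.0011,-0.0187,0],[-0.0069,-0.0175,0],[-0.0119,-0.0145,0],[-0.0158,-0.0101,0]], "turn": [0,0,0,0,0]}}

```text
t: 11.85
tcp_pos: [0.5693, 0.1364, 0.2194]
eef_rot: [179.4, 0.3, 158.5]
ft_force: [3.7, 6.4, 0.4]
width: 0.24
gripper_force: 60.7
```

```bash
python3 - <<'E'
from h import *
import pickle
s=monitor.get_state();print(s['t'],s['tcp_pos'],s['ft_force'],s['joint_positions'].round(1))
b=cam('scene');d=cam('side')
pickle.dump((b,d),open('c6.pkl','wb'))
B=cv2.resize(b['img'][140:280,370:520],(450,420),interpolation=cv2.INTER_CUBIC);D=cv2.resize(d['img'][205:345,240:355],(345,420),interpolation=cv2.INTER_CUBIC)
cv2.imwrite('pics/crop5.png',np.hstack([B,D]))
E
```

```text
11.85 [0.56931914 0.13637136 0.2193551 ] [3.72978309 6.38394989 0.4495549 ] [ 11.   29.2 -39.9 110.3  24.4  48.6  26.9]
```

View pics/crop5.png

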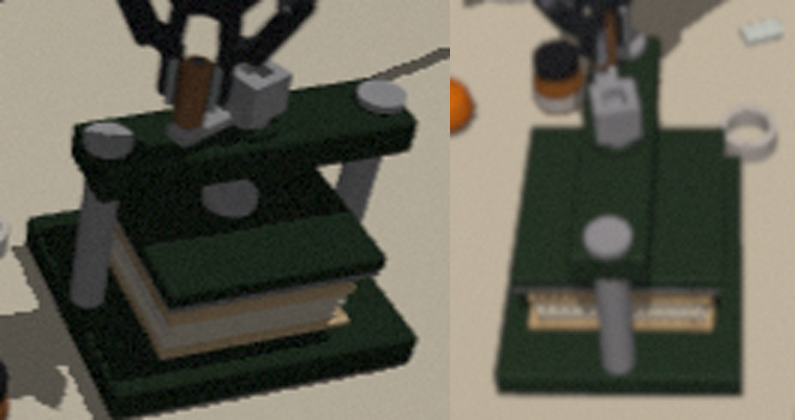

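After 1.1 turns the crank is still down on the collar and the platen has visibly come down, with a gap to the pile still open. Continuing, with a 1 mm correction to the circle's centre.

Emit:
{"fn": "step_arm", "kwargs": {"jaw": [0.01,0.01,0.01,0.01,0.01], "offset": [[-0.0192,-0.0052,0],[-0.0187,0.0011,0],[-0.0175,0.0069,0],[-0.0145,0.0119,0],[-0.0101,0.0158,0]], "turn": [0,0,0,0,0]}}

```text
t: 12.37
tcp_pos: [0.4876, 0.158, 0.2187]
eef_rot: [-179.4, 0.3, 158.2]
ft_force: [-3.0, -9.8, 16.0]
width: 0.237
gripper_force: 62.8
```

Emit:
{"fn": "step_arm", "kwargs": {"jaw": [0.01,0.01,0.01,0.01,0.01], "offset": [[-0.0047,0.0182,0],[0.0011,0.0187,0],[0.0069,0.0175,0],[0.0119,0.0145,0],[0.0158,0.0101,0]], "turn": [0,0,0,0,0]}}

```text
t: 12.78
tcp_pos: [0.5148, 0.2438, 0.2188]
eef_rot: [-179.6, -0.1, 158.7]
ft_force: [-6.0, -2.9, 11.5]
width: 0.237
gripper_force: 61.9
```

Emit:
{"fn": "step_arm", "kwargs": {"jaw": [0.01,0.01,0.01,0.01,0.01], "offset": [[0.0182,0.0047,0],[0.0187,-0.0011,0],[0.0175,-0.0069,0],[0.0145,-0.0119,0],[0.0101,-0.0158,0]], "turn": [0,0,0,0,0]}}

```text
t: 13.2
tcp_pos: [0.5944, 0.2143, 0.2187]
eef_rot: [-179.9, -0.3, 158.6]
ft_force: [-9.8, 2.4, 9.7]
width: 0.244
gripper_force: 61.8
```

```bash
cat > tan.py <<'E'
from h import *
def t(p,f,C=(.5417,.189)):
    d=np.array(p[:2])-C;a=np.arctan2(d[1],d[0]);f=np.array(f)
    print('ang %.1f r %.4f rad %.1f tang %.1f'%(np.degrees(a),np.hypot(*d),f[0]*np.cos(a)+f[1]*np.sin(a),f[0]*np.sin(a)-f[1]*np.cos(a)))
if __name__=='__main__':
    s=monitor.get_state();print(s['t'],s['tcp_pos'],s['ft_force']);t(s['tcp_pos'],s['ft_force'][:2])
E
python3 tan.py
python3 - <<'E'
import numpy as np
def seg(a0,st,n=5):
    a=np.radians(a0-st*np.arange(n+1));p=.06*np.c_[np.cos(a),np.sin(a)]
    print(a0,st,[[float(x),float(y),0] for x,y in np.round(np.diff(p,axis=0),4)])
for a in range(12):seg(23.5-30*a,6)
E
```

```text
13.2 [0.59440635 0.21433978 0.21870708] [-9.79836788  2.35976241  9.66245422]
ang 25.7 r 0.0585 rad -7.8 tang -6.4
23.5 6 [[0.0022, -0.0059, 0], [0.0016, -0.0061, 0], [0.0009, -0.0062, 0], [0.0003, -0.0063, 0], [-0.0004, -0.0063, 0]]
-6.5 6 [[-0.001, -0.0062, 0], [-0.0017, -0.0061, 0], [-0.0023, -0.0058, 0], [-0.0029, -0.0056, 0], [-0.0035, -0.0052, 0]]
-36.5 6 [[-0.004, -0.0048, 0], [-0.0045, -0.0044, 0], [-0.0049, -0.0039, 0], [-0.0053, -0.0034, 0], [-0.0056, -0.0028, 0]]
-66.5 6 [[-0.0059, -0.0022, 0], [-0.0061, -0.0016, 0], [-0.0062, -0.0009, 0], [-0.0063, -0.0003, 0], [-0.0063, 0.0004, 0]]
-96.5 6 [[-0.0062, 0.001, 0], [-0.0061, 0.0017, 0], [-0.0058, 0.0023, 0], [-0.0056, 0.0029, 0], [-0.0052, 0.0035, 0]]
-126.5 6 [[-0.0048, 0.004, 0], [-0.0044, 0.0045, 0], [-0.0039, 0.0049, 0], [-0.0034, 0.0053, 0], [-0.0028, 0.0056, 0]]
-156.5 6 [[-0.0022, 0.0059, 0], [-0.0016, 0.0061, 0], [-0.0009, 0.0062, 0], [-0.0003, 0.0063, 0], [0.0004, 0.0063, 0]]
-186.5 6 [[0.001, 0.0062, 0], [0.0017, 0.0061, 0], [0.0023, 0.0058, 0], [0.0029, 0.0056, 0], [0.0035, 0.0052, 0]]
-216.5 6 [[0.004, 0.0048, 0], [0.0045, 0.0044, 0], [0.0049, 0.0039, 0], [0.0053, 0.0034, 0], [0.0056, 0.0028, 0]]
-246.5 6 [[0.0059, 0.0022, 0], [0.0061, 0.0016, 0], [0.0062, 0.0009, 0], [0.0063, 0.0003, 0], [0.0063, -0.0004, 0]]
-276.5 6 [[0.0062, -0.001, 0], [0.0061, -0.0017, 0], [0.0058, -0.0023, 0], [0.0056, -0.0029, 0], [0.0052, -0.0035, 0]]
-306.5 6 [[0.0048, -0.004, 0], [0.0044, -0.0045, 0], [0.0039, -0.0049, 0], [0.0034, -0.0053, 0], [0.0028, -0.0056, 0]]
```

Emit:
{"fn": "step_arm", "kwargs": {"jaw": [0.01,0.01,0.01,0.01,0.01], "offset": [[0.0022,-0.0059,0],[0.0016,-0.0061,0],[0.0009,-0.0062,0],[0.0003,-0.0063,0],[-0.0004,-0.0063,0]], "turn": [0,0,0,0,0]}}

```text
t: 13.62
tcp_pos: [0.5998, 0.1853, 0.2189]
eef_rot: [179.8, -0.2, 158.6]
ft_force: [-4.9, 5.7, 6.5]
width: 0.239
gripper_force: 61.4
```

```bash
python3 tan.py
```

```text
13.6167 [0.59983191 0.1853175  0.2189298 ] [-4.85471549  5.73341289  6.47717277]
ang -3.6 r 0.0582 rad -5.2 tang -5.4
```

Emit:
{"fn": "step_arm", "kwargs": {"jaw": [0.01,0.01,0.01,0.01,0.01], "offset": [[-0.001,-0.0062,0],[-0.0017,-0.0061,0],[-0.0023,-0.0058,0],[-0.0029,-0.0056,0],[-0.0035,-0.0052,0]], "turn": [0,0,0,0,0]}}

```text
t: 14.03
tcp_pos: [0.5908, 0.157, 0.2192]
eef_rot: [179.6, 0.1, 158.6]
ft_force: [-0.3, 7.0, 3.8]
width: 0.245
gripper_force: 61.1
```

```bash
python3 tan.py
```

```text
14.0333 [0.59077714 0.15696306 0.21917259] [-0.29095855  7.00190211  3.77212942]
ang -33.1 r 0.0586 rad -4.1 tang -5.7
```

Emit:
{"fn": "step_arm", "kwargs": {"jaw": [0.01,0.01,0.01,0.01,0.01], "offset": [[-0.004,-0.0048,0],[-0.0045,-0.0044,0],[-0.0049,-0.0039,0],[-0.0053,-0.0034,0],[-0.0056,-0.0028,0]], "turn": [0,0,0,0,0]}}

```text
t: 14.45
tcp_pos: [0.5695, 0.1365, 0.2194]
eef_rot: [179.5, 0.4, 158.6]
ft_force: [5.2, 4.2, 0.0]
width: 0.242
gripper_force: 60.9
```

```bash
python3 tan.py
```

```text
14.45 [0.56945679 0.13654867 0.21941794] [5.17664321 4.15395795 0.02194636]
ang -62.1 r 0.0593 rad -1.3 tang -6.5
```

Emit:
{"fn": "step_arm", "kwargs": {"jaw": [0.01,0.01,0.01,0.01,0.01], "offset": [[-0.0059,-0.0022,0],[-0.0061,-0.0016,0],[-0.0062,-0.0009,0],[-0.0063,-0.0003,0],[-0.0063,0.0004,0]], "turn": [0,0,0,0,0]}}

```text
t: 14.87
tcp_pos: [0.5414, 0.1287, 0.2195]
eef_rot: [179.6, 0.6, 158.5]
ft_force: [9.1, -0.3, 0.5]
width: 0.238
gripper_force: 60.9
```

```bash
sed -i 's/.5417,.189/.5402,.190/' tan.py; python3 tan.py
```

```text
14.8667 [0.54140458 0.12870706 0.21951278] [ 9.09190525 -0.30519892  0.52326932]
ang -88.9 r 0.0613 rad 0.5 tang -9.1
```

Emit:
{"fn": "step_arm", "kwargs": {"jaw": [0.01,0.01,0.01,0.01,0.01], "offset": [[-0.0062,0.001,0],[-0.0061,0.0017,0],[-0.0058,0.0023,0],[-0.0056,0.0029,0],[-0.0052,0.0035,0]], "turn": [0,0,0,0,0]}}

```text
t: 15.28
tcp_pos: [0.5127, 0.135, 0.2193]
eef_rot: [-179.9, 0.7, 158.3]
ft_force: [7.9, -10.1, 5.5]
width: 0.246
gripper_force: 61.3
```

```bash
python3 tan.py
```

```text
15.2833 [0.51265335 0.13499145 0.21925483] [  7.9218679  -10.07497556   5.46350874]
ang -116.6 r 0.0615 rad 5.5 tang -11.6
```

The force at the knob has climbed from about 6 N to 11.6 N at the expected 5 N/rad. So the pile is firm, but near the top of the band (roughly 100 N). I'll ease back about a third of a radian toward the best value, allowing for the crank's play.

Emit:
{"fn": "step_arm", "kwargs": {"jaw": [0.01,0.01,0.01,0.01,0.01], "offset": [[0.0052,-0.0035,0],[0.0056,-0.0029,0],[0.0058,-0.0023,0],[0,0,0],[0,0,0]], "turn": [0,0,0,0,0]}}

```text
t: 15.7
tcp_pos: [0.5251, 0.1304, 0.2189]
eef_rot: [-180.0, 0.3, 158.4]
ft_force: [0.3, -2.6, 7.6]
width: 0.243
gripper_force: 61.9
```

```bash
python3 tan.py
```

```text
15.7 [0.52514736 0.13039408 0.21894042] [ 0.30784947 -2.6254137   7.63885945]
ang -104.2 r 0.0615 rad 2.5 tang -0.9
```

Emit:
{"fn": "step_arm", "kwargs": {"jaw": [0.01,0.01,0.01,0.01,0.01], "offset": [[0.0061,-0.0017,0],[0.0062,-0.001,0],[0,0,0],[0,0,0],[0,0,0]], "turn": [0,0,0,0,0]}}

```text
t: 16.12
tcp_pos: [0.537, 0.1285, 0.2189]
eef_rot: [180.0, 0.2, 158.5]
ft_force: [0.3, -1.3, 6.5]
width: 0.234
gripper_force: 61.9
```

```bash
python3 tan.py
```

```text
16.1167 [0.53702512 0.12851044 0.218938  ] [ 0.25809163 -1.29615232  6.54148749]
ang -93.0 r 0.0616 rad 1.3 tang -0.3
```

Emit:
{"fn": "step_arm", "kwargs": {"jaw": [0.01,0.01,0.01,0.01,0.01], "offset": [[-0.0062,0.001,0],[-0.0061,0.0017,0],[0,0,0],[0,0,0],[0,0,0]], "turn": [0,0,0,0,0]}}

```text
t: 16.53
tcp_pos: [0.5264, 0.13, 0.2191]
eef_rot: [179.9, 0.4, 158.4]
ft_force: [3.8, -2.9, 7.2]
width: 0.239
gripper_force: 61.3
```

```bash
python3 tan.py
```

```text
16.5333 [0.52639148 0.1300352  0.21907133] [ 3.84237933 -2.93489879  7.16178439]
ang -103.0 r 0.0615 rad 2.0 tang -4.4
```

Emit:
{"fn": "step_arm", "kwargs": {"jaw": [0.01,0.01,0.01,0.01,0.01], "offset": [[-0.0029,0.0011,0],[0,0,0],[0,0,0],[0,0,0],[0,0,0]], "turn": [0,0,0,0,0]}}

```text
t: 16.95
tcp_pos: [0.5253, 0.1304, 0.2192]
eef_rot: [179.9, 0.5, 158.4]
ft_force: [6.7, -3.7, 5.3]
width: 0.238
gripper_force: 61.3
```

```bash
python3 tan.py
```

```text
16.95 [0.52525662 0.13037503 0.21919839] [ 6.68452419 -3.66878617  5.31564098]
ang -104.1 r 0.0615 rad 1.9 tang -7.4
```

The screw now holds at about -104°, against -117° at the tightest. That puts it about 0.85 rad past contact, roughly 80 N, so it is firm. Relaxing, letting go and retreating upward.

Emit:
{"fn": "step_arm", "kwargs": {"jaw": [0.01,0.01,0.01,0.04,0.05], "offset": [[0.004,-0.0014,0],[0,0,0],[0,0,0],[0,0,0],[0,0,0]], "turn": [0,0,0,0,0]}}

```text
t: 17.37
tcp_pos: [0.5231, 0.1306, 0.2171]
eef_rot: [-179.9, -0.1, 158.5]
ft_force: [0.0, 1.5, -0.1]
width: 0.51
gripper_force: 0.0
```

Emit:
{"fn": "step_arm", "kwargs": {"jaw": [0.055,0.055,0.055,0.055,0.055], "offset": [[0,0,0],[0,0,0],[0,0,0.01],[0,0,0.025],[0,0,0.035]], "turn": [0,0,0,0,0]}}

```text
t: 17.78
tcp_pos: [0.5211, 0.1305, 0.2859]
eef_rot: [-179.8, -0.3, 158.6]
ft_force: [0.3, 0.6, 0.0]
width: 0.647
gripper_force: 0.0
```

Emit:
{"fn": "step_arm", "kwargs": {"jaw": [0.055,0.055,0.055,0.055,0.055], "offset": [[0,0,0.03],[0,0,0.02],[0,0,0],[0,0,0],[0,0,0]], "turn": [0,0,0,0,0]}}

```text
t: 18.2
tcp_pos: [0.5227, 0.131, 0.3368]
eef_rot: [-179.9, -0.0, 158.5]
ft_force: [-0.1, -0.3, 0.3]
width: 0.641
gripper_force: 0.0
```

```bash
python3 - <<'E'
from h import *
s=monitor.get_state();print(s['t'],s['tcp_pos'],s['ft_force'],s['width'])
c=cam('wrist');cv2.imwrite('pics/end.png',c['img']);hsv=cv2.cvtColor(c['img'],cv2.COLOR_BGR2HSV)
print('pred hub top',proj(c,[.5413,.189,.224]))
# knob by wood colour, in wrist and scene views
for n in('wrist','scene','side'):
    k=c if n=='wrist' else cam(n); h=cv2.cvtColor(k['img'],cv2.COLOR_BGR2HSV)
    a=np.radians(-102);P=[.5410+.06*np.cos(a),.189+.06*np.sin(a)]
    u,v=proj(k,P+[.230]).astype(int);t=proj(k,P+[.254]);b=proj(k,P+[.206])
    r=60 if n=='wrist' else 20
    m=((h[...,0]<16)&(h[...,1]>90)).astype(np.uint8);w=np.zeros_like(m);w[max(0,v-r):v+r,u-r:u+r]=m[max(0,v-r):v+r,u-r:u+r]
    q=cv2.findNonZero(w);print(n,'pred top/bot',t.round(),b.round(),'found',None if q is None else (cv2.boundingRect(q),cv2.minAreaRect(q)))
E
```

```text
18.2 [0.52271439 0.13101944 0.33682572] [-0.10069219 -0.28406083  0.26900429] 0.6410734753912177
pred hub top [398.62837143 187.70360178]
wrist pred top/bot [322. 213.] [322. 193.] found ((262, 184, 74, 77), ((304.38775634765625, 229.583740234375), (36.981468200683594, 98.82350158691406), 35.618492126464844))
scene pred top/bot [429. 149.] [426. 168.] found ((421, 147, 11, 23), ((425.8243103027344, 158.05404663085938), (9.535140991210938, 22.851459503173828), 9.462322235107422))
side pred top/bot [306. 212.] [307. 226.] found ((301, 210, 10, 18), ((305.76470947265625, 218.441162109375), (17.410104751586914, 8.666705131530762), 85.60128784179688))
```

The knob sits where a fully seated crank should put it in both outside views, and the gripper is clear. Handing in.

```bash
python3 -c "
from rig import manip
print(manip.finish_job())"
```

```text
the job is handed in; nothing more can be done
None
```

The crank is home on the screw and wound clockwise just over two turns until it turned clearly harder; I then eased it back about 0.2 rad, leaving an estimated 80 N on the pile (70 to 95 N; firm is 30 to 110 N), let go, and handed the job in at about 18 s.

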